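# Lock the lamp cap into the microscope lamp unit

### The job

The microscope exhibit's lamp unit is missing its lamp: pick up the black lamp cap with the orange grip, set its three lugs into the three slots of the round metal collar, push it in against the spring and twist it clockwise (seen from above) to the stop, so that it locks with its lugs sprung up into the locking pockets. Let go and leave it locked, level and still, and do not disturb the other things on the table.

Things in the scene. Friction and masses are not known exactly. Their poses are not given: they have to be found in the camera images.
- cap_center (a point): Centre, half-way up (45 mm), of the loose lamp cap: 90 mm tall, about 280 g, standing upright on the table. Black round body 64 mm in diameter in the lower 50 mm; on it an orange grip bar, 56 mm long (along x) and 26 mm wide (along y), from 5 to 45 mm above this point, to be pinched across its width. z points up the cap's axis.
- lamp_cap: The lamp cap; origin at the centre of its underside, z up its axis. Three steel lugs stick out of the body to 42 mm from the axis, each 14 mm wide, between 10 and 16 mm above the underside, at 0, +120 and -120 degrees about z from its x axis (the grip bar's length); a yellow mark on top of the body above each.
- socket_top (a point): Centre of the mouth of the aluminium bayonet collar on the lamp unit, level with its top face, 80 mm above the table, z up. Collar 104 mm outside, 40 mm tall, bore 68 mm, three open slots 120 degrees apart, 18 to 20 mm wide, reaching 44 mm from the axis (black rim mark at each). While the lugs only rest on its top between slots, the cap's centre is 35 mm above this point.
- lamp_unit: Fixed grey box 170 mm along x, 150 along y, 40 high; origin under its centre; the collar stands centred on it. The collar is clamped at some angle that can be seen or felt but is not in this pose: one slot's middle lies within 0.35 rad either side of the unit's +x axis (as seen from the collar's centre).
- locked_center (a point): Where the cap's centre stands when locked, 24 mm above the collar top. Clockwise from each slot a lug passes under a ledge, then into a pocket (red rim mark) 0.725 rad from the slot's middle with about 0.05 rad of play, then an end stop; it cannot turn the other way. Under the ledge the cap must be 4 mm or more below this point; 7 mm below is the bottom. The pocket lets it spring up to here.
- plunger (a joint): Brass spring plate, 50 mm wide, in the bottom of the collar: 0 when up (its face 10 mm below the collar top), grows to 0.018 m fully pressed. About 0.9 N per mm, so about 10 N when the cap is locked and 14 to 16 N while it is pushed in to turn. It lifts a cap that is not locked 7 to 8 mm above the locked height.
- eyepiece: Loose dark eyepiece standing, 42 mm in diameter, 55 mm tall; origin at its underside. Leave alone.
- slide_box: Loose blue box with white lid, 50 x 85 x 31 mm; origin at its underside. Leave alone.
- sample_jar: Loose jar 48 mm in diameter, 60 mm tall; origin at its underside. Leave alone.
- dish: Loose glass dish 90 mm wide, 16 mm high; origin at its underside. Leave alone.
- lens_brush: Loose brush 150 mm long lying flat; leave alone.
- objective: Loose brass objective lens standing, 32 mm in diameter, 40 mm tall; origin at its underside. Leave alone.

How it is judged:
On the way, in this order (a step that is already met when the one before it is completed fails the run):
1. the lamp cap is held over the collar, clear of it (horizontal distance between cap_center and socket_top below 0.04 m and z of cap_center in the frame of socket_top above 0.037 m), for 0.05 s.
2. the cap is pushed in against the spring, below its locked height (horizontal distance between cap_center and socket_top below 0.006 m and z of cap_center in the frame of socket_top below 0.0215 m and value of joint plunger above 0.012 m), for 0.1 s.
At the end, for the whole second after the job is handed in: The cap is locked and let go: within 6 mm of the collar's axis, level within 0.07 rad, at rest, its centre 22 to 26.5 mm above the collar top and the spring plate pressed over 8 mm (lugs up in the pockets; under the ledges it stands about 20 mm, unlocked over 30 mm) (horizontal distance between cap_center and socket_top below 0.006 m and z of cap_center in the frame of socket_top between 0.022 and 0.0265 m and value of joint plunger above 0.008 m and angle between cap_center's own z axis and vertical below 0.07 rad and linear speed of lamp_cap below 0.02 m/s); the robot touches nothing.
It fails at once if a bystander is moved by more than 30 mm (distance of any of eyepiece, slide_box, sample_jar, dish, lens_brush, objective from where it was at the start of the episode above 0.03 m).
It also fails if it takes over 64 s, if anything falls off the work surface, if the arm or the gripper's body presses on something with over 40 N, if the wrist force passes 120 N, or if a joint passes its speed limit or range.

### The arm

A 7-joint arm with a two-finger parallel gripper is mounted at the origin on the work surface. World frame = base frame: x ahead of the robot, y to its left, z up, the work surface at z = 0. Lengths are in m, angles in rad, forces in N, time in s.
With the tool pointing down it reaches from about 0.35 to 0.9 m from the base axis. Payload 8.1 kg.
Tool frame: the origin (TCP) lies on the centre line of the jaws, within the pads' length; the fingertips stand 14 mm ahead of it and the grasp point (between the pads) lies 5 mm behind it; z points along the fingers, y is the direction in which the jaws open and shut (so a half turn about z gives the same grasp; the last joint's range is limited). The gripper opens to 92 mm and grips with 3 to 60 N. Pads are 19 mm wide; open, the fingers measure 130 mm over their backs; the gripper's body (75 mm by 190 mm) begins 47 mm behind the grasp point.
Start: joints at [1.016, 0.434, 0.025, 1.573, -0.012, 1.134, -0.075], TCP at [0.273, -0.562, 0.241] pointing down, gripper open.
Joint ranges: [-2.62, 2.62], [-0.44, 2.09], [-1.27, 1.32], [0.08, 2.57], [-1.32, 4.46], [0.12, 2], [-2.74, 2.74]. Speed limits (rad/s): [2.22, 2.22, 3.01, 3.01, 3.14, 3.14, 3.14].

### API

Orientations are given as a 3x3 rotation matrix whose columns are the frame's x, y, z axes.
In Python, from plant import sense, read_camera, sign_off gives the robot as it stands. The module is installed in compiled form; this text tells all that it offers.
- The arm moves only by the shell command python3 -m crank 'ROWS' [OPENING]. ROWS is a JSON object of lists of equal length, an entry for each row: "dp": the shift along the tool's x, y, z in mm, a list of three; "spin": the turn about the tool's z in degrees. In form: {"dp": [[tx, ty, tz], ...], "spin": [spin, ...]}. A call has 1 to 8 rows; each row shifts and turns the pose as measured when the row begins, along the tool's axes as they then stand; what a row does not reach is not made up. A row lasts 1/12 s, in which the tool goes at most 41.7 mm and 7.16 degrees, less where a joint would pass 70% of its speed; a pose out of reach is approached as far as the arm can. A call is refused whole if a number of a shift passes 41.7 or a number of a turn 7.16, either way. A call with a gripper value outside its range is refused whole. OPENING is the closure, from 0 (fully open) to 1 (shut), set as the call begins (- or left out, the last holds). The fingers move at their own pace and stop on an object; the grip force is fixed at half the most. Time passes only in rows, so rows that do not move let the fingers close. It gives the time, the measured TCP pose, the force and the opening at its end, in the units of the state.
- sense(): the state, without advancing time (a new reading comes with each control period).
- read_camera(name): name is "side" or "top" or "wrist"; returns a dict with "color" (480x640x3 uint8, red, green, blue), "camera_matrix" (3x3 intrinsics, pixels), "k1" (the pictures are not rectified: a ray, as slopes to the right and down, at radius r is drawn at 1 + k1 r^2 times it, then the intrinsics apply), "origin" and "rotation" of the camera in the world. Camera axes: x right, y up, looking along -z (the intrinsics and any distortion apply to the point x, -y, -z); pixel columns grow to the right and rows downward; lengths in m; the calibration is good to about 2 mm. A picture is of the moment at which its call begins. There is no depth.
- sign_off(): hands the job in, once; it reports no verdict.
The state is a dict: "time_s": time; "q": joint angles; "qd": joint speeds; "effort": joint torques, N m; "ee_pos": TCP position; "orientation": TCP orientation; "ft_force": force on the tool from outside, world axes, zero at the start; "torque": the same for the moment, N m; "finger_gap": finger opening in m.
Only numpy, scipy, OpenCV 4.12 (cv2) and the standard library are available. Lean on these libraries where they do the work, as an engineer would, in place of code of your own. Each camera call takes 0.05 s, during which the arm holds its last target. There are 200 camera calls.

## Working session

There is one attempt and no reset: what is moved stays moved. The work goes in short steps, Python scripts to look and compute and a shell command to move; the robot and the scene stay as the last step left them, time stands still between calls to the robot, and variables do not carry over. Pictures are saved under pics/ and viewed, about 8 in all and at most 12, crops included, and the job is handed in when it is done.

```bash
mkdir -p pics
cat > h.py <<'E'
import numpy as np, cv2
from plant import sense, read_camera
def snap(name, f, crop=None, scale=1):
    d=read_camera(name); im=d["color"][:,:,::-1].copy()
    np.savez('pics/'+f+'.npz',**{k:np.array(v) for k,v in d.items()})
    if crop: x0,y0,x1,y1=crop; im=im[y0:y1,x0:x1]
    if scale!=1: im=cv2.resize(im,None,fx=scale,fy=scale,interpolation=cv2.INTER_CUBIC)
    cv2.imwrite('pics/'+f+'.png',im); return d
def load(f): return dict(np.load('pics/'+f+'.npz'))
def px2w(d,u,v,z):
    K=np.array(d["camera_matrix"]); k1=float(d["k1"])
    p=cv2.undistortPoints(np.array([[[u,v]]],float),K,np.array([k1,0,0,0]))[0,0]
    r=np.array(d["rotation"])@np.array([p[0],-p[1],-1.]); o=np.array(d["origin"])
    return o+r*(z-o[2])/r[2]
def w2px(d,P):
    q=np.array(d["rotation"]).T@(np.array(P)-np.array(d["origin"])); x,y=q[0]/-q[2],-q[1]/-q[2]
    s=1+float(d["k1"])*(x*x+y*y); K=np.array(d["camera_matrix"])
    return K[0,0]*x*s+K[0,2],K[1,1]*y*s+K[1,2]
E
python3 - <<'E'
from h import *
for n in("top","side"):
    d=snap(n,n+"0"); print(n,d["origin"],np.round(d["rotation"],3).tolist(),d["camera_matrix"][0],d["k1"])
s=sense();print(s["time_s"],s["ee_pos"],np.round(s["orientation"],3).tolist(),s["finger_gap"])
E
```

```text
top [ 0.42139868 -0.0356477   1.09754676] [[-0.022, 0.982, -0.187], [-1.0, -0.017, 0.025], [0.021, 0.188, 0.982]] [556.60765616   0.         315.94064306] -0.14253231696669896
side [0.2071217  0.39077171 0.81553661] [[-0.759, 0.503, -0.414], [-0.651, -0.593, 0.474], [-0.007, 0.629, 0.777]] [510.40992846   0.         316.72477654] -0.10408046759713432
0.1 [ 0.27258849 -0.56193149  0.24001151] [[0.9, 0.436, -0.001], [0.436, -0.9, 0.001], [-0.0, -0.001, -1.0]] 0.09196337760405518
```

View pics/top0.png

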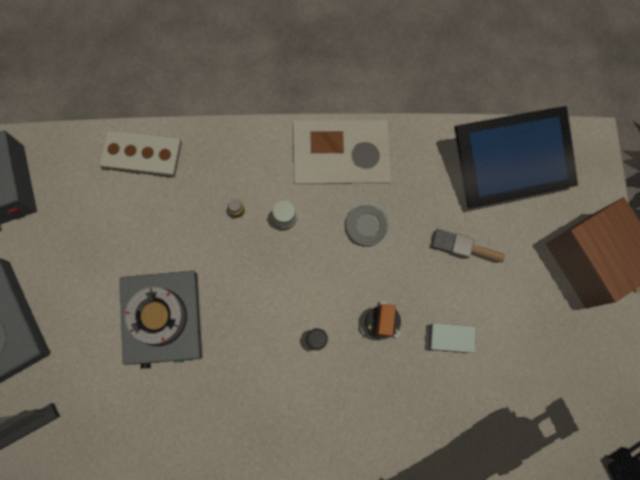

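View pics/side0.png

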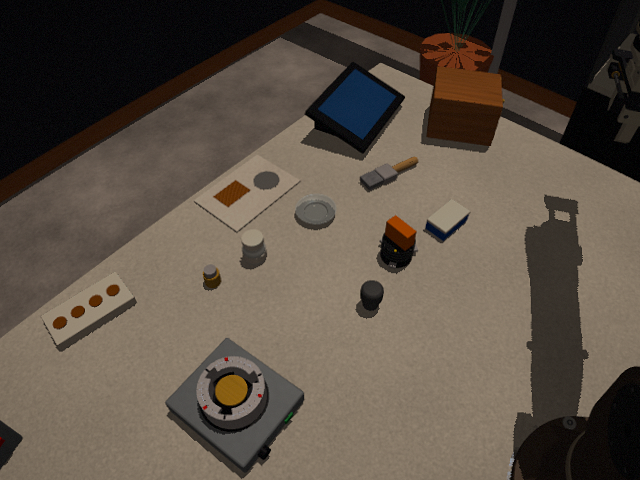

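The top view shows the cap with its orange grip at about (386,320), the collar at (154,316), the eyepiece at (316,339) and the slide box at (453,338). I'll measure the cap and collar and zoom in on both.

Run:
```python
from h import *
d=load("top0"); im=d["color"]; 
hsv=cv2.cvtColor(im,cv2.COLOR_RGB2HSV)
m=((hsv[...,0]<16)&(hsv[...,1]>190)&(hsv[...,2]>90)).astype(np.uint8); m[:,:370]=0;m[:,410:]=0;m[:290]=0;m[350:]=0
c=max(cv2.findContours(m,0,2)[0],key=cv2.contourArea); r=cv2.minAreaRect(c);print(r)
P=[px2w(d,*p,0.09) for p in cv2.boxPoints(r)];print(np.round(P,4).tolist())
print("collar c",px2w(d,154,316,0.08),"cap",px2w(d,*r[0],.09))
h=load("side0")["color"]
a=cv2.resize(im[265:370,105:210],(400,400),interpolation=2);b=cv2.resize(im[280:360,345:425],(400,400),interpolation=2)
e=cv2.resize(h[335:455,170:290],(400,400),interpolation=2)
cv2.imwrite('pics/z.png',np.hstack([a,b])[:,:,::-1])
for n,z in(("slot",.08),):
  pass
```

```text
Traceback (most recent call last):
ValueError: max() iterable argument is empty
```

Run:
```python
from h import *
d=load("top0"); im=d["color"]; i=im.astype(int)
print(im[320,386],im[315,380])
m=((i[...,0]>90)&(i[...,0]>1.8*i[...,2]+20)).astype(np.uint8); m[:,:370]=0;m[:,410:]=0;m[:290]=0;m[350:]=0
c=max(cv2.findContours(m,0,2)[0],key=cv2.contourArea); r=cv2.minAreaRect(c);print(r)
P=[px2w(d,*p,0.09) for p in cv2.boxPoints(r)];print(np.round(P,4).tolist())
print("collar c",px2w(d,154,316,0.08),"cap",px2w(d,*r[0],.09))
a=cv2.resize(im[265:370,105:210],(400,400),interpolation=2);b=cv2.resize(im[280:360,345:425],(400,400),interpolation=2)
cv2.imwrite('pics/z.png',np.hstack([a,b])[:,:,::-1])
```

```text
[137  87  49] [88 53 30]
((386.5853576660156, 319.731689453125), (13.914374351501465, 29.81651496887207), 6.340191841125488)
[[0.4732, -0.1704, 0.09], [0.5269, -0.1786, 0.09], [0.5235, -0.2039, 0.09], [0.4698, -0.1955, 0.09]]
collar c [0.5133354  0.23887703 0.08      ] cap [ 0.49826988 -0.18707619  0.09      ]
```

View pics/z.png

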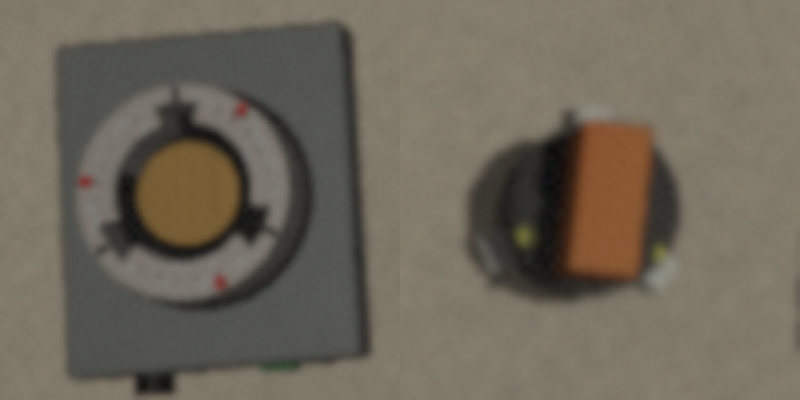

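The zooms show the collar at left with black slot marks near (176,90), (277,235) and (100,252), and red marks at (242,109), (86,181) and (221,283). At right is the cap, with one lug at the top end of the bar, so its x axis is roughly world +x.

Run:
```python
from h import *
from scipy.optimize import least_squares
d=load("top0")
Z=[(176,90),(277,235),(100,252),(242,109),(86,181),(221,283)]
W=np.array([px2w(d,105+u/3.81-.4,265+v/3.81-.4,.08)[:2] for u,v in Z])
off=np.array([0,-2,2,0,2,-2])*np.pi/3+np.array([0]*3+[-.725]*3)
def f(p): 
    a=p[3:][0]+off; r=np.r_[[p[2]]*3,[p[2]]*3]
    return (W-p[:2]-np.c_[r*np.cos(a),r*np.sin(a)]).ravel()
s=least_squares(f,[.513,.239,.048,0]);print(s.x,np.round(s.fun.reshape(-1,2)*1e3,1))
for uv in[(56,48),(340,24),(366,352),(70,376)]: print(px2w(d,105+uv[0]/3.81,265+uv[1]/3.81,.04))
```

```text
[0.51552868 0.24135208 0.04933429 0.09599263] [[ 0.4  0.2]
 [-1.1 -1.4]
 [-0.3  0.2]
 [-0.2  1.1]
 [ 0.3 -0.7]
 [ 0.8  0.6]]
[0.59233939 0.31985138 0.04      ]
[0.60237525 0.17315378 0.04      ]
[0.43766946 0.15804025 0.04      ]
[0.42679952 0.30720017 0.04      ]
```

Collar is at (0.5155, 0.2414) with slot 0 at 5.5°. The cap is at (0.498, -0.187), yaw -8.7°. To keep the wrist mid-range I'll use the half-turn grasp, with tool x at 171°, so the spin is about -145°.

```bash
for i in 1; do :; done
Z='x'
python3 -m crank '{"dp":[[0,0,0],[0,0,0],[0,0,0],[0,0,0],[0,0,0],[0,0,0],[0,0,0],[0,0,0]],"spin":[-7,-7,-7,-7,-7,-7,-7,-7]}' 0
python3 -m crank '{"dp":[[0,0,0],[0,0,0],[0,0,0],[0,0,0],[0,0,0],[0,0,0],[0,0,0],[0,0,0]],"spin":[-7,-7,-7,-7,-7,-7,-7,-7]}'
python3 -m crank '{"dp":[[0,0,0],[0,0,0],[0,0,0],[0,0,0],[0,0,0],[0,0,0]],"spin":[-7,-7,-7,-7,-7,0]}'
cat > g.py <<'E'
from h import *
import sys
# target x y z yaw(deg of tool x)
s=sense();R=np.array(s["orientation"]);p=np.array(s["ee_pos"]);y=np.degrees(np.arctan2(R[1,0],R[0,0]))
print("t",s["time_s"],"p",np.round(p,4),"yaw",round(y,2),"z",np.round(R[:,2],3),"q",np.round(s["q"],2),"F",np.round(s["ft_force"],1),"gap",round(s["finger_gap"],4))
if len(sys.argv)>4:
    t=np.array(list(map(float,sys.argv[1:4])));Y=float(sys.argv[4])
    print("tool dp mm",np.round(R.T@(t-p)*1e3,1),"spin",round((y-Y+180)%360-180,2))
E
python3 g.py 0.4983 -0.187 0.24 171.3
```

```text
time_s: 0.77
ee_pos: [0.2718, -0.5596, 0.2361]
orientation: [[0.12, 0.993, -0.005], [0.993, -0.12, 0.008], [0.007, -0.006, -1.0]]
ft_force: [-0.7, -0.2, -0.4]
finger_gap: 0.0918
time_s: 1.43
ee_pos: [0.27, -0.5577, 0.2322]
orientation: [[-0.77, 0.638, -0.009], [0.637, 0.77, 0.014], [0.016, 0.005, -1.0]]
ft_force: [0.3, 0.6, 0.6]
finger_gap: 0.0919
time_s: 1.93
ee_pos: [0.2683, -0.5566, 0.2292]
orientation: [[-0.998, 0.061, -0.012], [0.061, 0.998, 0.019], [0.013, 0.018, -1.0]]
ft_force: [-0.3, -0.3, 0.6]
finger_gap: 0.0916
t 1.9333 p [ 0.2683 -0.5566  0.2292] yaw 176.53 z [-0.012  0.019 -1.   ] q [ 1.41  0.51 -0.57  1.55  0.28  1.19  2.3 ] F [-0.3 -0.3  0.6] gap 0.0916
tool dp mm [-207.1  383.    -6.4] spin 5.23
```

```bash
python3 -m crank '{"dp":[[-17,32,-1],[-17,32,-1],[-17,32,-1],[-17,32,-1],[-17,32,-1],[-17,32,-1],[-17,32,-1],[-17,32,-1]],"spin":[0,0,0,0,0,0,0,0]}' >/dev/null
python3 g.py 0.4983 -0.187 0.19 171.3
```

```text
t 2.6 p [ 0.4212 -0.3118  0.236 ] yaw 173.32 z [-0.017  0.021 -1.   ] q [ 1.04  0.37 -0.66  1.76  0.23  1.12  1.76] F [ 0.6 -1.  -0.9] gap 0.0918
tool dp mm [-62.9 132.1  47.3] spin 2.02
```

```bash
python3 -m crank '{"dp":[[-15,31,5],[-15,31,5],[-15,31,8],[-13,28,10],[-3,7,10],[0,0,4],[0,0,0]],"spin":[0,0,0,0,0,0,0]}' >/dev/null
python3 g.py 0.4983 -0.187 0.16 171.3
python3 - <<'E'
from h import *
d=snap("wrist","w1",scale=1.25)
for P in[(.4983,-.187,.09)]: print(w2px(d,P))
E
```

```text
t 3.1833 p [ 0.5039 -0.1753  0.1949] yaw 172.26 z [-0.013  0.024 -1.   ] q [ 0.75  0.43 -0.67  1.8   0.28  1.03  1.4 ] F [-0.8 -1.4  1. ] gap 0.0916
tool dp mm [  3.4 -13.1  34.7] spin 0.96
(np.float64(290.1851361759483), np.float64(233.38677262788488))
```

View pics/w1.png

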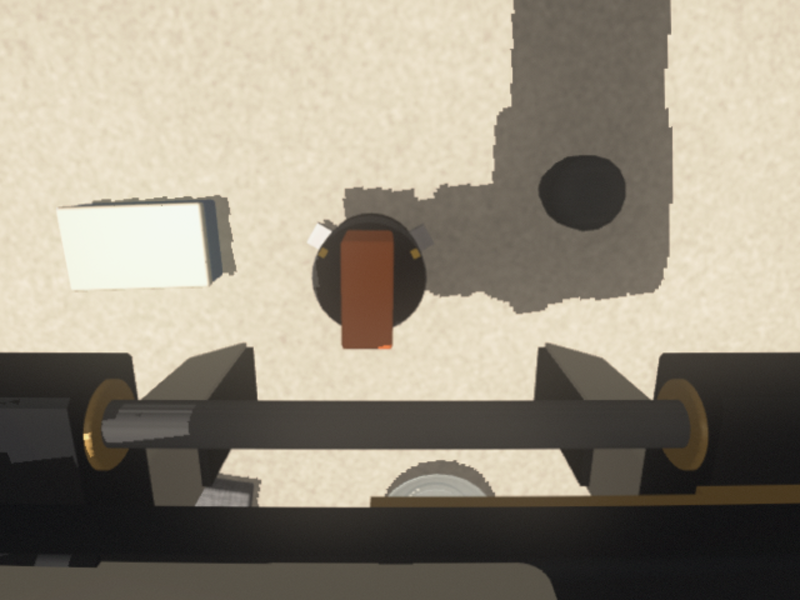

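The wrist view shows the bar spanning x 342–393 and y 230–348, with its centre about (367,289). The prediction was (363,292), so the estimate is good to about 1 mm. Next I align and descend.

```bash
python3 - <<'E'
from h import *
d=load("w1"); print(px2w(d,293.9,231.2,.09), px2w(d,274,184,.09)-px2w(d,274,278,.09),px2w(d,314,184,.09)-px2w(d,314,278,.09))
E
python3 -m crank '{"dp":[[3,-13,4],[0,0,12],[0,0,12],[0,0,0]],"spin":[1,0,0,0]}' >/dev/null
python3 g.py 0.4983 -0.1865 0.069 171.3
```

```text
[ 0.49724251 -0.18452235  0.09      ] [-0.05912805  0.00957816  0.        ] [-0.05943416  0.00817234  0.        ]
t 3.5667 p [ 0.4964 -0.195   0.1655] yaw 170.44 z [-0.012  0.02  -1.   ] q [ 0.76  0.46 -0.65  1.83  0.31  0.97  1.39] F [-0.7  0.1 -1.2] gap 0.092
tool dp mm [-1.9  7.  96.6] spin -0.86
```

```bash
python3 -m crank '{"dp":[[-1,5,0],[0,0,0],[0,0,12],[0,0,12],[0,0,12],[0,0,0],[0,0,0]],"spin":[-1,0,0,0,0,0,0]}' >/dev/null
python3 g.py 0.4977 -0.1857 0.069 171.5
```

```text
t 4.15 p [ 0.497 -0.19   0.125] yaw 171.41 z [-0.013  0.021 -1.   ] q [ 0.74  0.51 -0.63  1.88  0.35  0.89  1.36] F [-0.2  0.8  0.9] gap 0.0917
tool dp mm [-0.9  3.3 56.1] spin -0.09
```

```bash
python3 -m crank '{"dp":[[-1,4,5],[0,0,12],[0,0,12],[0,0,12],[0,0,8],[0,0,0],[0,0,0]],"spin":[0,0,0,0,0,0,0]}' >/dev/null
python3 g.py 0.4977 -0.1857 0.069 171.5
```

```text
t 4.7333 p [ 0.4993 -0.1835  0.0722] yaw 171.49 z [-0.011  0.021 -1.   ] q [ 0.69  0.58 -0.59  1.93  0.42  0.78  1.29] F [ 1.5 -0.6  0.4] gap 0.0917
tool dp mm [ 1.2 -2.5  3.1] spin -0.01
```

```bash
python3 -m crank '{"dp":[[1,-2,3],[0,0,0],[0,0,0]],"spin":[0,0,0]}' >/dev/null
python3 g.py 0.4977 -0.1857 0.069 171.5
python3 -m crank '{"dp":[[0,0,0],[0,0,0],[0,0,0],[0,0,0],[0,0,0],[0,0,0],[0,0,0],[0,0,0]],"spin":[0,0,0,0,0,0,0,0]}' 1 >/dev/null
python3 g.py
```

```text
t 4.9833 p [ 0.4985 -0.1855  0.0696] yaw 171.5 z [-0.01   0.021 -1.   ] q [ 0.69  0.58 -0.59  1.93  0.42  0.77  1.29] F [-0.2  0.   0.4] gap 0.0915
tool dp mm [ 0.7 -0.4  0.6] spin 0.0
t 5.65 p [ 0.4994 -0.1861  0.0712] yaw 171.46 z [-0.007  0.019 -1.   ] q [ 0.69  0.58 -0.59  1.93  0.42  0.77  1.29] F [ 0.5  0.5 -0.3] gap 0.0429
```

```bash
python3 -m crank '{"dp":[[0,0,0],[0,0,0],[0,0,0],[0,0,0],[0,0,0],[0,0,0]],"spin":[0,0,0,0,0,0]}' 1 >/dev/null
python3 g.py
python3 -m crank '{"dp":[[0,0,-5],[0,0,-10],[0,0,-20],[0,0,-20],[0,0,-20],[0,0,-15],[0,0,0],[0,0,0]],"spin":[0,0,0,0,0,0,0,0]}' >/dev/null
python3 g.py .5155 .2414 .180 185.5
```

```text
t 6.15 p [ 0.4994 -0.1863  0.0713] yaw 171.46 z [-0.007  0.019 -1.   ] q [ 0.69  0.58 -0.59  1.93  0.42  0.77  1.29] F [-0.4  0.6  1.1] gap 0.0258
t 6.8167 p [ 0.4979 -0.1868  0.1671] yaw 171.55 z [-0.011  0.022 -1.   ] q [ 0.76  0.46 -0.66  1.84  0.31  0.97  1.39] F [ 0.4 -0.4 -3.8] gap 0.0258
tool dp mm [ 45.7 426.3  -3.9] spin -13.95
```

```bash
python3 -m crank '{"dp":[[0,0,-10],[0,0,-5],[0,0,-5],[0,0,0]],"spin":[-5,-5,-4,0]}' >/dev/null
python3 g.py .5155 .2414 .185 185.5
```

```text
t 7.15 p [ 0.4962 -0.1867  0.1852] yaw -173.83 z [-0.015  0.022 -1.   ] q [ 0.81  0.45 -0.73  1.81  0.32  1.02  1.63] F [ 0.4  0.7 -3.6] gap 0.026
tool dp mm [-65.2 423.4   9.4] spin 0.67
```

```bash
python3 -m crank '{"dp":[[-2,12,0],[-4,25,-1],[-5,34,-1],[-5,34,-1],[-5,34,-1],[-5,34,-1],[-5,34,-1],[-5,34,-1]],"spin":[0,0,0,0,0,0,0,0]}' >/dev/null
python3 g.py .5155 .2414 .185 185.5
```

```text
t 7.8167 p [0.5045 0.0606 0.1892] yaw -175.96 z [-0.027  0.023 -0.999] q [ 0.38  0.42 -0.78  1.86  0.31  1.01  1.12] F [ 0.5  0.  -3.6] gap 0.0257
tool dp mm [-23.8 179.4   8. ] spin -1.46
```

```bash
python3 -m crank '{"dp":[[-5,34,0],[-5,34,0],[-5,34,0],[-3,22,0],[-2,15,0],[-1,5,0],[0,0,0],[0,0,0]],"spin":[0,-1,-1,0,0,0,0,0]}' >/dev/null
python3 g.py .5155 .2414 .175 185.5
```

```text
t 8.4833 p [0.5034 0.2283 0.187 ] yaw -173.95 z [-0.036  0.027 -0.999] q [ 0.06  0.5  -0.78  1.75  0.35  1.06  0.84] F [ 1.1 -0.5 -2.7] gap 0.0259
tool dp mm [-13.8  11.4  11.9] spin 0.55
```

```bash
python3 -m crank '{"dp":[[-14,11,0],[0,0,0],[0,0,0],[0,0,0]],"spin":[0.5,0,0,0]}' >/dev/null
python3 g.py .5155 .2414 .175 185.5
python3 - <<'E'
from h import *
a=snap("wrist","w2");b=snap("side","s2");
A=cv2.resize(a["color"],(533,400));B=cv2.resize(b["color"][290:470,170:290],(267,400),interpolation=2)
cv2.imwrite('pics/c2.png',np.hstack([A,B])[:,:,::-1])
E
```

```text
t 8.8167 p [0.5164 0.2348 0.1849] yaw -174.96 z [-0.039  0.022 -0.999] q [ 0.03  0.53 -0.76  1.72  0.36  1.07  0.82] F [ 0.7 -0.1 -2.9] gap 0.0262
tool dp mm [-0.1  6.4 10.1] spin -0.46
```

View pics/c2.png

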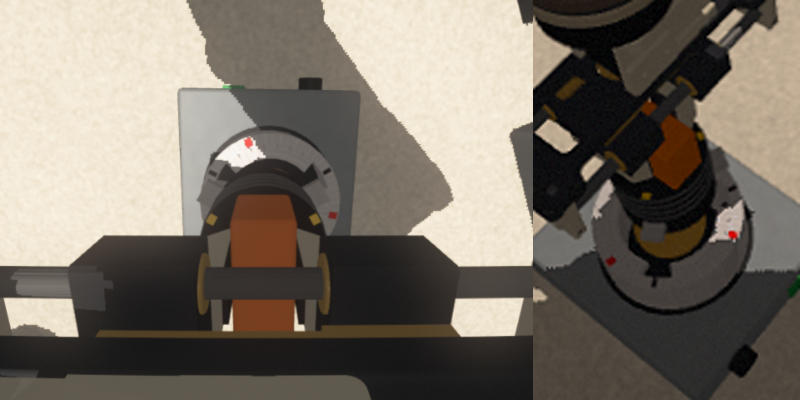

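The wrist view shows the collar's black slot marks at about (211,174) and (327,171), and red marks at (249,143) and (333,215). I'll refit the collar with these and compare.

Run:
```python
from h import *
from scipy.optimize import least_squares
d=load("w2"); k=640/533
Z=[(211,174),(327,171),(249,143),(333,215)]
W=np.array([px2w(d,u*k,v*k,.08)[:2] for u,v in Z])
# outline of collar in crop
print(np.round(W,4))
c=np.array([.5155,.2414])
for w in W: print(np.round(np.hypot(*(w-c)),4),np.degrees(np.arctan2(*(w-c)[::-1])))
T=2*np.pi/3; off=np.array([-T,T,-T-.725,T-.725])
for a in ([0,1,2,3],[2,1,0,3]):
  f=lambda p:(W-p[:2]-.0493*np.c_[np.cos(p[2]+off[a]),np.sin(p[2]+off[a])]).ravel()
  s=least_squares(f,[.515,.24,.09]);print(s.x,np.round(s.fun.reshape(-1,2)*1e3,1))
```

```text
[[0.4981 0.1988]
 [0.4888 0.2834]
 [0.4733 0.2247]
 [0.522  0.2924]]
0.046 -112.22095792496994
0.0498 122.38544763095572
0.0454 -158.43197736436886
0.0514 82.74948098167224
[0.51785654 0.2439991  0.10620025] [[ 0.2 -0.1]
 [ 0.  -0.4]
 [ 0.3  1.2]
 [-0.6 -0.7]]
[0.51788839 0.24412199 0.11170818] [[ 24.9 -24.6]
 [  0.2  -0.4]
 [-24.8  25.8]
 [ -0.3  -0.8]]
```

Top gives (0.5155, 0.2414) at 5.5°. Wrist gives (0.5179, 0.2440) at 6.1°. They agree within the calibration, so I'll use the mean and allow for the tilt and the offset along the bar: TCP target (0.519, 0.242), yaw -174.2°.

```bash
python3 -m crank '{"dp":[[-3,7,0],[0,0,5],[0,0,8],[0,0,6],[0,0,0],[0,0,0]],"spin":[-0.7,0,0,0,0,0]}' >/dev/null
python3 g.py .519 .242 .155 185.8
```

```text
t 9.4167 p [0.5177 0.2411 0.1637] yaw -174.29 z [-0.039  0.021 -0.999] q [ 0.01  0.55 -0.75  1.73  0.38  1.04  0.8 ] F [ 0.1 -0.1 -2.9] gap 0.0258
tool dp mm [-1.7  0.5  8.6] spin -0.09
```

```bash
python3 -m crank '{"dp":[[-1.5,0.5,4],[0,0,4],[0,0,0],[0,0,0]],"spin":[0,0,0,0]}' >/dev/null
python3 g.py .519 .242 .148 185.8
python3 - <<'E'
from h import *
a=snap("wrist","w3");b=snap("side","s3");
A=cv2.resize(a["color"][80:300,200:440],(436,400),interpolation=2);B=cv2.resize(b["color"][330:450,180:280],(333,400),interpolation=2)
cv2.imwrite('pics/c3.png',np.hstack([A,B])[:,:,::-1])
E
```

```text
t 9.75 p [0.5188 0.242  0.1545] yaw -174.29 z [-0.04   0.02  -0.999] q [ 0.01  0.57 -0.75  1.74  0.39  1.02  0.79] F [-0.2 -0.2 -2.4] gap 0.0258
tool dp mm [-0.5 -0.1  6.4] spin -0.09
```

View pics/c3.png

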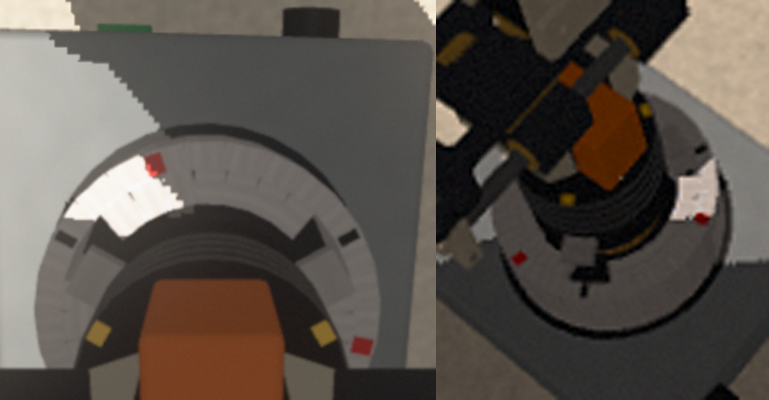

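The wrist crop shows the lugs at about (95,280) and (335,270), with the slots beyond them at (90,240) and (320,238). I'll overlay the modelled lugs and slots to check the fit.

```bash
cat > ov.py <<'E'
from h import *
import sys
from scipy.spatial.transform import Rotation as Ro
def capose(s,dx=0.0014):
    R=np.array(s["orientation"]);p=np.array(s["ee_pos"])
    # at grasp: tool x yaw 171.46, z=(-.007,.019,-1), cap upright yaw 171.46-180
    z=np.array([-.007,.019,-1]);z/=np.linalg.norm(z);a=np.radians(171.46)
    x=np.array([np.cos(a),np.sin(a),0]);x-=z*(x@z);x/=np.linalg.norm(x)
    Rg=np.c_[x,np.cross(z,x),z];Rc=Ro.from_euler('z',171.46-180,degrees=True).as_matrix()
    M=Rg.T@Rc; off=Rg.T@(np.array([.4994,-.1863,.045])-np.array([.4994,-.1863,.0713]))
    off[0]+=dx
    return R@M,p+R@off
if __name__=="__main__":
    f,cx,cy,yaw=sys.argv[1],*map(float,sys.argv[2:5]); x0,y0,x1,y1=map(int,sys.argv[5:9]);k=float(sys.argv[9])
    d=load(f);Rc,pc=capose(sense());print("cap c",np.round(pc,4),"z",np.round(Rc[:,2],3),"yaw",np.degrees(np.arctan2(Rc[1,0],Rc[0,0])))
    im=cv2.resize(d["color"][y0:y1,x0:x1],None,fx=k,fy=k,interpolation=2)[:,:,::-1].copy()
    def draw(P,col): 
        q=np.array([w2px(d,p) for p in P]);q=((q+.5-[x0,y0])*k).astype(np.int32);cv2.polylines(im,[q],True,col,1)
    for i in range(3):
        A=Ro.from_euler('z',120*i,degrees=True).as_matrix()
        L=[A@[r,w,-.029] for r,w in((.032,-.007),(.042,-.007),(.042,.007),(.032,.007))]
        draw([pc+Rc@l for l in L],(0,255,0))
        B=Ro.from_euler('z',yaw+120*i,degrees=True).as_matrix()
        draw([np.array([cx,cy,.08])+B@[r,w,0] for r,w in((.034,-.0095),(.044,-.0095),(.044,.0095),(.034,.0095))],(255,255,0))
        draw([np.array([cx,cy,.08])+B@[r,w,0] for r,w in((.047,0),(.052,0))],(255,0,255))
    t=np.linspace(0,2*np.pi,60)
    draw([np.array([cx,cy,.08])+np.array([.052*np.cos(a),.052*np.sin(a),0]) for a in t],(0,0,255))
    cv2.imwrite('pics/'+sys.argv[10]+'.png',im)
E
python3 ov.py w3 .5175 .2435 6 200 80 440 300 2.2 o1; python3 ov.py s3 .5160 .2420 5.8 180 330 280 450 3.3 o2
python3 -c "
import cv2,numpy as np
a=cv2.imread('pics/o1.png');b=cv2.imread('pics/o2.png');h=max(a.shape[0],b.shape[0]);o=np.zeros((h,a.shape[1]+b.shape[1],3),np.uint8);o[:a.shape[0],:a.shape[1]]=a;o[:b.shape[0],a.shape[1]:]=b
cv2.imwrite('pics/o.png',o[:, :]);print(o.shape)"
```

```text
cap c [0.5166 0.2419 0.1284] z [ 0.028 -0.004  1.   ] yaw 5.703606749692826
cap c [0.5166 0.2419 0.1284] z [ 0.028 -0.004  1.   ] yaw 5.703606749692826
(484, 858, 3)
```

View pics/o.png

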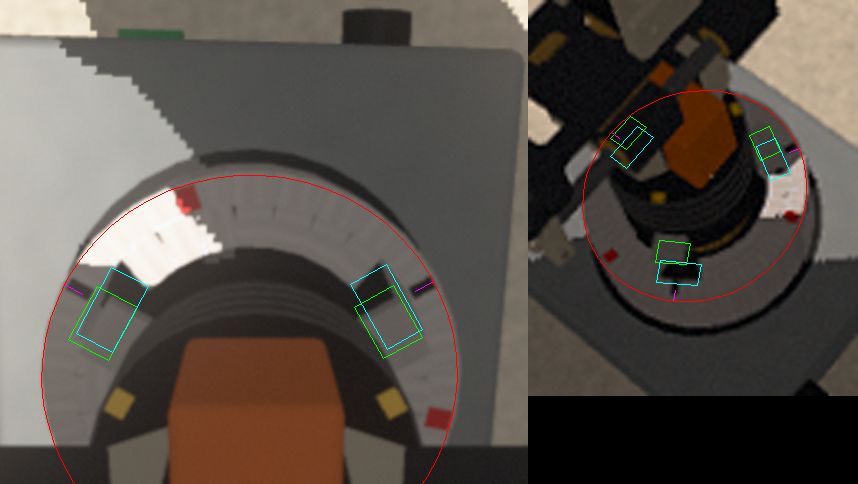

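```bash
python3 ov.py w3 .5175 .2435 6 205 190 265 260 6 o3; python3 ov.py w3 .5175 .2435 6 345 190 405 260 6 o4
python3 -c "
import cv2,numpy as np
from h import load
d=load('w3')['color'][:,:,::-1]
r=lambda x:cv2.resize(d[190:260,x:x+60],None,fx=6,fy=6,interpolation=2)
cv2.imwrite('pics/oo.png',np.hstack([r(205),r(345)]))"
```

```text
cap c [0.5166 0.2419 0.1284] z [ 0.028 -0.004  1.   ] yaw 5.703606749692826
cap c [0.5166 0.2419 0.1284] z [ 0.028 -0.004  1.   ] yaw 5.703606749692826
```

View pics/oo.png

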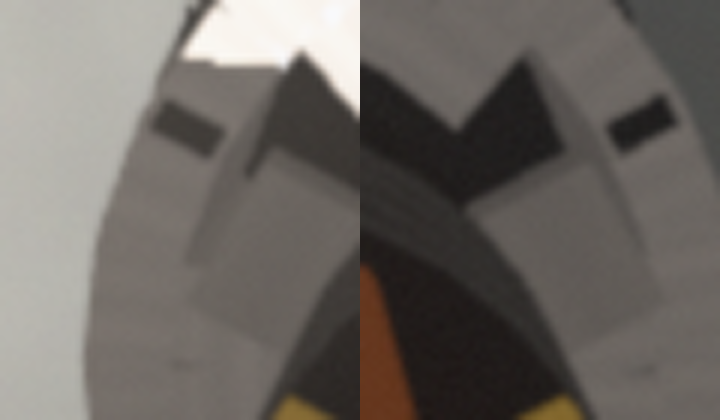

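The zoom shows the left lug's outer corners at (275,150) and (190,297), and the right lug's at (590,165) and (660,295). I'll fit the cap pose from those so that it is relative to the collar in the same image.

Run:
```python
from h import *
from ov import capose
from scipy.optimize import least_squares
from scipy.spatial.transform import Rotation as Ro
d=load("w3"); Rc,pc=capose(sense())
obs=np.array([(275/6+205,150/6+190),(190/6+205,297/6+190),(230/6+345,165/6+190),(300/6+345,295/6+190)])-.4
rot=lambda a:Ro.from_euler('z',a,degrees=True).as_matrix()
L=[rot(-120)@[.042,-.007,-.029],rot(-120)@[.042,.007,-.029],rot(120)@[.042,.007,-.029],rot(120)@[.042,-.007,-.029]]
def f(p):
    R=rot(p[2])@Rc
    return np.ravel([np.array(w2px(d,pc+np.r_[p[:2]/1e3,0]+R@l))-o for l,o in zip(L,obs)])
s=least_squares(f,[0,0,0]);print("shift mm, deg",s.x,np.round(s.fun,1),"cap",pc[:2]+s.x[:2]/1e3)
# collar marks (centre of black bars) in same image
M=np.array([(188/6+205,128/6+190),((643-360)/6+345,125/6+190)])-.4
W=np.array([px2w(d,u,v,.08)[:2] for u,v in M])
g=lambda p:np.r_[(W-p[:2]-.049*np.c_[np.cos(p[2]+np.r_[-1,1]*2*np.pi/3),np.sin(p[2]+np.r_[-1,1]*2*np.pi/3)]).ravel()*1e3]
t=least_squares(g,[.517,.243,.1]);print(t.x[:2],np.degrees(t.x[2]),t.fun)
```

```text
shift mm, deg [ 2.86760949  2.50683325 -0.70101252] [-1.2  0.4 -0.5 -0.4  0.4 -1.   1.3  1.1] cap [0.51945592 0.2443895 ]
[0.51737505 0.24392903] 5.608897696497616 [-0.0509538   0.51883571  0.0509538  -0.51883571]
```

```bash
python3 -m crank '{"dp":[[1.4,-0.3,2],[0,0,3],[0,0,2],[0,0,0],[0,0,0]],"spin":[-0.4,0,0,0,0]}' >/dev/null
python3 g.py
python3 -m crank '{"dp":[[0,0,3],[0,0,3],[0,0,0]],"spin":[0,0,0]}' >/dev/null
python3 g.py .5177 .2417 .130 185.8
```

```text
t 10.2667 p [0.5172 0.2417 0.1475] yaw -173.84 z [-0.039  0.021 -0.999] q [ 0.    0.57 -0.75  1.75  0.4   1.01  0.79] F [-1.1 -0.2 -1.8] gap 0.0256
t 10.5167 p [0.5172 0.2419 0.1412] yaw -173.86 z [-0.038  0.021 -0.999] q [ 0.    0.58 -0.74  1.76  0.41  0.99  0.79] F [-1.2  0.5 -2.1] gap 0.0259
tool dp mm [-0.9 -0.6 11.1] spin 0.34
```

```bash
python3 -m crank '{"dp":[[0,0,3],[0,0,2],[0,0,0]],"spin":[0,0,0]}' >/dev/null
python3 g.py .5177 .2417 .130 185.8
python3 -m crank '{"dp":[[0,0,2],[0,0,2],[0,0,0]],"spin":[0,0,0]}' >/dev/null
python3 g.py .5177 .2417 .123 185.8
```

```text
t 10.7667 p [0.5174 0.2422 0.1363] yaw -173.86 z [-0.037  0.021 -0.999] q [-0.    0.58 -0.74  1.76  0.41  0.98  0.78] F [-1.  -1.2  2.1] gap 0.0261
tool dp mm [-0.5 -0.6  6.3] spin 0.34
t 11.0167 p [0.5173 0.2422 0.133 ] yaw -173.87 z [-0.036  0.02  -0.999] q [-0.    0.59 -0.74  1.77  0.42  0.98  0.78] F [-1.  -0.7  4.9] gap 0.0258
tool dp mm [-0.6 -0.7  9.9] spin 0.33
```

The force follows the spring at 0.9 N/mm, and the TCP is below the resting height, so the lugs are in the slots. I push further in, to TCP z of about 0.1245.

```bash
python3 -m crank '{"dp":[[0,0,3],[0,0,3],[0,0,2],[0,0,1],[0,0,1]],"spin":[0,0,0,0,0]}' >/dev/null
python3 g.py .5177 .2417 .1245 185.8
```

```text
t 11.4333 p [0.5174 0.2423 0.126 ] yaw -173.89 z [-0.033  0.019 -0.999] q [-0.01  0.59 -0.73  1.77  0.43  0.96  0.77] F [-3.1 -3.6 11.6] gap 0.026
tool dp mm [-0.3 -0.7  1.5] spin 0.31
```

```bash
python3 -m crank '{"dp":[[0,0,3],[0,0,2],[0,0,1],[0,0,1]],"spin":[0,0,0,0]}' >/dev/null
python3 g.py .5177 .2417 .124 185.8
```

```text
t 11.7667 p [0.5172 0.2426 0.1235] yaw -173.91 z [-0.03   0.017 -0.999] q [-0.01  0.59 -0.73  1.78  0.43  0.96  0.76] F [-4.  -3.2 13.3] gap 0.0259
tool dp mm [-0.4 -0.9 -0.5] spin 0.29
```

```bash
python3 -m crank '{"dp":[[0,0,1],[0,0,1],[0,0,1],[0,0,1]],"spin":[3,4,4,4]}' >/dev/null
python3 g.py .5177 .2417 .124 144.3
```

```text
t 12.1 p [0.5168 0.244  0.1238] yaw 170.8 z [-0.027  0.017 -0.999] q [-0.06  0.57 -0.66  1.78  0.39  0.94  0.53] F [-3.8 -2.3 12.6] gap 0.0257
tool dp mm [-1.3 -2.1 -0.3] spin 26.5
```

```bash
python3 -m crank '{"dp":[[0,-0.7,1],[0,-0.5,1],[0,-0.5,1],[0,0,1]],"spin":[4,4,4,4]}' >/dev/null
python3 g.py .5177 .2417 .124 144.3; python3 -c "
from plant import sense;print(sense()['torque'])"
```

```text
t 12.4333 p [0.5169 0.2444 0.1244] yaw 154.17 z [-0.022  0.019 -1.   ] q [-0.11  0.55 -0.58  1.79  0.34  0.91  0.29] F [-4.3 -4.3 13. ] gap 0.0257
tool dp mm [-1.9 -2.1  0.3] spin 9.87
[-1.15979403  0.84028854  0.33885278]
```

```bash
python3 -m crank '{"dp":[[-0.5,-0.7,1],[0,-0.5,1],[0,0,1],[0,0,1]],"spin":[3,3,2,2]}' >/dev/null
python3 g.py .5177 .2417 .124 144.3; python3 -c "
from plant import sense;print(sense()['torque'])"
```

```text
t 12.7667 p [0.517  0.2446 0.1247] yaw 143.73 z [-0.017  0.018 -1.   ] q [-0.14  0.54 -0.54  1.8   0.31  0.9   0.13] F [-4.8 -4.3 12.8] gap 0.0266
tool dp mm [-2.3 -1.9  0.6] spin -0.57
[-1.10132745  0.76327358  0.87474499]
```

```bash
python3 -m crank '{"dp":[[0,0,1],[0,0,1],[0,0,1]],"spin":[2,1,0]}' >/dev/null
python3 g.py; python3 -c "
from plant import sense;print(sense()['torque'])"
python3 -m crank '{"dp":[[0,0,-1],[0,0,-2],[0,0,-2],[0,0,0]],"spin":[0,0,0,0]}' >/dev/null
python3 g.py;  python3 -c "
from plant import sense;print(sense()['torque'])"
```

```text
t 13.0167 p [0.5171 0.2445 0.1247] yaw 140.77 z [-0.014  0.016 -1.   ] q [-0.15  0.53 -0.52  1.8   0.3   0.89  0.08] F [-4.4 -4.4 12.9] gap 0.0262
[-0.92372186  0.71606445  0.98627889]
t 13.35 p [0.5164 0.2437 0.1296] yaw 140.99 z [-0.014  0.014 -1.   ] q [-0.15  0.53 -0.52  1.8   0.3   0.91  0.09] F [-2.3 -3.2 10. ] gap 0.0259
[-0.7615998   0.44156078  0.45402977]
```

```bash
python3 -m crank '{"dp":[[0,0,-1],[0,0,-1],[0,0,0]],"spin":[0,0,0]}' >/dev/null
python3 g.py
python3 -m crank '{"dp":[[0,0,-1],[0,0,-1],[0,0,0]],"spin":[0,0,0]}' >/dev/null
python3 g.py
```

```text
t 13.6 p [0.5163 0.2436 0.1302] yaw 140.98 z [-0.016  0.014 -1.   ] q [-0.15  0.53 -0.52  1.8   0.3   0.91  0.09] F [-1.3 -1.5  5.8] gap 0.0261
t 13.85 p [0.5163 0.2436 0.1302] yaw 140.97 z [-0.017  0.015 -1.   ] q [-0.15  0.53 -0.53  1.79  0.3   0.91  0.09] F [-1.3 -1.5  1.4] gap 0.0262
```

At a constant z of 0.1302, exactly the locked height, the force falls as I pull. So the lugs are against the pocket roof and the cap is locked. Now I release.

```bash
python3 -m crank '{"dp":[[0,0,-1],[0,0,0],[0,0,0],[0,0,0],[0,0,0],[0,0,0],[0,0,0]],"spin":[0,0,0,0,0,0,0]}' 0 >/dev/null
python3 g.py
python3 -m crank '{"dp":[[0,0,0],[0,0,0],[0,0,0],[0,0,-5],[0,0,-10],[0,0,-20],[0,0,-20],[0,0,-20]],"spin":[0,0,0,0,0,0,0,0]}' >/dev/null
python3 g.py
```

```text
t 14.4333 p [0.5176 0.2454 0.1348] yaw 140.82 z [-0.014  0.018 -1.   ] q [-0.15  0.52 -0.53  1.79  0.29  0.91  0.09] F [0.1 0.1 0.3] gap 0.0681
t 15.1 p [0.5161 0.2426 0.2105] yaw 140.86 z [-0.021  0.015 -1.   ] q [-0.12  0.44 -0.56  1.7   0.23  1.08  0.14] F [ 0.1  0.  -1. ] gap 0.0914
```

Now I back off and check the lock visually.

```bash
python3 -m crank '{"dp":[[0,0,-20],[0,0,-20],[0,0,-10],[0,0,0],[0,0,0],[0,0,0]],"spin":[0,0,0,0,0,0]}' >/dev/null
python3 g.py
python3 - <<'E'
from h import *
a=snap("wrist","w5");b=snap("side","s5");
A=cv2.resize(a["color"],(466,350));B=cv2.resize(b["color"][310:460,160:300],(326,350),interpolation=2)
cv2.imwrite('pics/c5.png',np.hstack([A,B])[:,:,::-1])
# predicted bar-top pixels in side view for locked / unlocked heights
i=b["color"].astype(int);m=((i[...,0]>60)&(i[...,0]>2.2*i[...,2]+15)&(i[...,0]>1.6*i[...,1])).astype(np.uint8);m[:300]=0;m[:,:160]=0;m[:,300:]=0
c=max(cv2.findContours(m,0,2)[0],key=cv2.contourArea);print(cv2.boundingRect(c))
for h,y in((.024,-36),(.020,-36),(.0315,-36)):
  q=[]
  for X in(-.028,.028):
    for Y in(-.013,.013):
      for z in(.005,.045):
        t=np.radians(y);q.append(w2px(b,[.5165+X*np.cos(t)-Y*np.sin(t),.2427+X*np.sin(t)+Y*np.cos(t),.08+h+z]))
  q=np.array(q);print(h,q.min(0),q.max(0))
E
```

```text
t 15.6 p [0.5183 0.2432 0.2706] yaw 140.9 z [-0.013  0.019 -1.   ] q [-0.11  0.39 -0.57  1.62  0.2   1.19  0.17] F [ 0.2  0.6 -0.6] gap 0.0919
(212, 349, 26, 48)
0.024 [211.14288834 349.13992896] [238.01167693 399.41517159]
0.02 [211.61674145 350.41531746] [238.37278539 400.47075861]
0.0315 [210.24372647 346.71827536] [237.32628115 397.41037889]
```

View pics/c5.png

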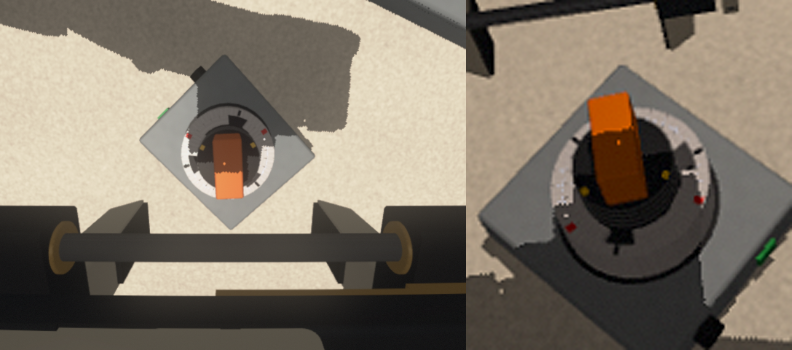

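The side view shows the cap upright in the collar. Its yellow marks, at (585,190) and (666,174), line up radially with the red pocket marks. The top of the bar is at row 349, which matches the 24 mm locked height (349.1). I'm handing the job in.

```bash
python3 -c "
from plant import sign_off;print(sign_off())"
```

```text
the job is handed in; nothing more can be done
None
```

The lamp cap is in the collar and locked, as far as my checks show, and I handed the job in at about 15.6 s of the 64 s. `sign_off()` gives no verdict, so I can't confirm the judged result.

I gripped the cap by its orange bar, carried it over the collar and lowered its lugs into the slots. I then pushed it in to the bottom of its travel, twisted it clockwise about 45° to the stop, let it spring up, released it and backed off.

**Last checks that agreed:**
- **Lock:** when I pulled up before releasing, the tool stayed at 0.1302 m, against 0.1303 m expected when locked. The upward force fell from 5.8 to 1.4 N with no movement, so the lugs were against the tops of the pockets.
- **Height:** in the side picture the top of the bar is at row 349, against 349.1 predicted for the 24 mm locked height. It would be 350.4 if still under the ledges and 346.7 if unlocked.
- **Angle and level:** the yellow marks line up with the red pocket marks, and the cap looks upright.
- **Robot clear:** the fingers were open and the tool was about 0.14 m above where it let go.

**What disagreed or was not checked:**
- **Collar position:** the top and wrist cameras differed by about 2–3 mm. I used the mean, corrected it by a same-image comparison of lugs and slots, and the cap went in without jamming.
- **Tool tilt:** the tool drifted up to about 0.045 rad off vertical on the way, which these moves cannot correct. It was back to about 0.02 rad at release.
- **Twist:** the tool turned about 3° past the nominal lock angle, taken up by play and slip in the pads.
- **Bystanders:** I did not re-measure them. The paths stayed clear and I saw no contact forces.

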